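Feed a bearing ball into its tray and hold it over the inspection camera

ROBOT

A 7-joint arm with a two-finger parallel gripper is mounted at the origin on the work surface. World frame = base frame: x ahead of the robot, y to its left, z up, the work surface at z = 0. Lengths are in m, angles in rad, forces in N, time in s.
With the tool pointing down it reaches from about 0.4 to 0.875 m from the base axis. Payload 4.4 kg.
Tool frame: the origin (TCP) lies midway between the tips of the shut fingers; the grasp point (between the pads) lies 19 mm behind it; z points along the fingers, y is the line along which they close (so a half turn about z gives the same grasp; the last joint's range is limited). The gripper opens to 85 mm and grips with 20 to 120 N. Pads are 22 mm wide; open, the fingers measure 114 mm over their backs; the gripper's body (76 mm by 85 mm) begins 54 mm behind the grasp point. The pads swing forward as they close: fully open they stand 13 mm farther back than shut.
Start: joints at [-1.24, 0.628, 0.038, 1.517, -0.027, 0.996, -0.02], TCP at [0.251, 0.6, 0.231] pointing down, gripper open.
Joint ranges: [-3.06, 3.06], [-0.37, 2.12], [-1.25, 1.32], [0.18, 2.47], [-1.1, 4.24], [0.23, 1.98], [-2.94, 2.94]. Speed limits (rad/s): [2.57, 2.57, 3.14, 3.14, 3.14, 3.14, 3.14].

INTERFACE

Orientations are given as [roll, pitch, yaw] about the fixed x, y, z axes, in that order (R = Rz(yaw) Ry(pitch) Rx(roll)).
In Python, from rig import ctrl, eyes gives the robot as it stands. The module is installed in compiled form; this text tells all that it offers.
- The arm moves only by the tool apply_moves, never from a script. Its argument "moves" is one flat list of numbers, 6 for each row, row after row: the shift along the world's x, y, z in mm, then the turn, a rotation vector about the world's x, y, z in rad. A call has 1 to 12 rows; each row is the pose to reach, as a shift and turn from the pose commanded when the call began; what a row does not reach only later rows make up. A row lasts 1/10 s, in which the tool goes at most 50 mm and 8.59 degrees, less where a joint would pass 70% of its speed; a pose out of reach is approached as far as the arm can. A call with a gripper value outside its range is refused whole. "claw" is the finger opening in mm, from 0 to 85.4, set as the call begins (left out, the last holds). The fingers move at their own pace and stop on an object; "squeeze" is the grip in N (left out, the last holds). Time passes only in rows, so rows that repeat a pose let the fingers close. It gives the time, the measured TCP pose, the force, the opening and the grip force at its end, in the units of the state.
- ctrl.get_state(): the state, without advancing time (a new reading comes with each control period).
- eyes.capture(name): name is "side" or "top" or "wrist"; returns the picture (420x560x3 uint8, blue, green, red); there is no depth.
- eyes.camera_model(name): a dict with "fx", "fy", "cx", "cy" (pixels), "dist_coeffs" ([k1, k2, p1, p2, k3] as OpenCV has them; the pictures are not rectified), "cam_to_world" (4x4, takes a point from camera to world coordinates). Camera axes: x right, y down, z forward; pixel columns grow to the right and rows downward; lengths in m; the calibration is good to about 2 mm. A picture is of the moment at which its call begins: read the wrist's pose just before it. camera_model takes no time and is no camera call; for the wrist camera it gives the pose at the moment of the call.
- ctrl.close_job(): hands the job in; it is judged then, once.
The state is a dict: "t": time; "q": joint angles; "joint_vel": joint speeds; "joint_torque": joint torques, N m; "eef_pos": TCP position; "tool_rot": TCP orientation; "ft_force": force on the tool from outside, world axes, zero at the start; "torque": the same for the moment, N m; "opening": finger opening in m; "gripper_force": force on a finger pad.
Only numpy, scipy, OpenCV 4.12 (cv2) and the standard library are available. Lean on these libraries where they do the work, as an engineer would, in place of code of your own. Each camera call takes 0.05 s, during which the arm holds its last target. There are 200 camera calls.

TASK

Swing the ball feeder's spring lever towards the robot all the way to its stop and let it go back, so that the ball drops into the pocket of the tray underneath. Then take the tray by its square post, draw it out from under the feeder and carry it, without tipping it or losing the ball, to the round inspection camera, disturbing nothing else on the table. Finish while still holding the tray there, still and level, with the ball in its pocket centred about 10 cm above the camera's lens.

Things in the scene. Friction and masses are not known exactly. Their poses are not given: they have to be found in the camera images.
- feeder: Fixed ball feeder. Origin on the table under its clear upright tube (36 mm wide, 76 to 146 mm up); -x is the open front, +y the lever's side. Base plate 8 mm thick; post at x = +72 mm, 153 mm high; pivot bracket 80 to 92 mm up. Under the tube the tray can rise 25 mm at most: draw it out 60 mm along -x before lifting it higher. 5 mm strips flank its pocket end, 31 mm off centre.
- gate (a joint): Lever angle (rad): 0 at rest, 0.9 at the stop. It swings level about an upright pivot; the knob moves to the feeder's -x (front) as the value grows, and the blade on which the ball waits (underside 68 mm above the table) leaves the tube, dropping the ball at about 0.5. The spring needs about 2 N at the knob at rest, 6 N at the stop, and returns the lever to 0.
- lever_pivot (a point): Point on the lever's upright pivot axis, at the height of the knob's centre; it is 45 mm from the tube's axis, to the feeder's +y.
- lever_knob (a point): Centre of the lever's knob, a black upright cylinder 16 mm in diameter and 48 mm tall (80 to 128 mm above the table) at the end of the lever, 85 mm from the pivot. At rest it lies on the feeder's +y side, 130 mm from the tube's axis, free all round.
- tray_handle (a point): Centre of the tray's upright square steel post, 22 by 22 mm, 70 mm tall; top 35 mm above this point, the tray's underside 41 mm below. +x points from post to pocket, z up, sides along x and y. White tray 151 mm long (23 mm behind the post's centre to 129 mm ahead), 44 mm wide, about 0.24 kg, mostly in the post; it stands on the feeder's base plate, post to the front.
- tray_pocket (a point): Where the ball's centre lies when it rests in the tray's pocket: 100 mm from the post's centre along the tray's +x, 12.6 mm above the tray's underside. The pocket is a round dish, 45 mm wide at its rim and 18 mm high, with a hole smaller than the ball through its bottom; the ball rolls out if the tray is tipped by some 35 degrees.
- ball_center (a point): Centre of the loose steel ball, 24 mm in diameter, 57 g. At the start it is in the feeder's tube.
- viewer_lens (a point): Centre of the lens, on top of the inspection camera that looks straight up: a black puck 90 mm in diameter with a white ring light, fixed to the table, top 30 mm above the table.
Things that resemble listed ones, but are neither listed nor needed, are in the scene too. What is shaped like the part that bears tray_handle but yellow is not meant.

How it is judged:
On the way, in this order (a step that is already met when the one before it is completed fails the run):
1. the lever is swung to its stop (value of joint gate above 0.84 rad), for 0.05 s.
2. the lever is back at rest and the ball lies in the tray's pocket (value of joint gate below 0.06 rad and distance between ball_center and tray_pocket below 0.006 m), for 0.2 s.
At the end, for the whole second after the job is handed in: The fingers hold the tray still and level (within 0.12 rad), nothing else carrying it; the ball lies in its pocket (within 6 mm), the pocket being within 25 mm sideways of the point above the lens and 70 to 130 mm above it; the feeder's lever is at rest (all of step 2 and horizontal distance between tray_pocket and viewer_lens below 0.025 m and z of tray_pocket in the frame of viewer_lens between 0.07 and 0.13 m and angle between tray_handle's own z axis and vertical below 0.12 rad and contact force between the fingers and tray above 1 N and linear speed of tray below 0.02 m/s and angular speed of tray below 0.15 rad/s and contact force between tray and viewer below 0.05 N and contact force between tray and feeder below 0.05 N); the arm keeps its last pose, push and grip.
It fails at once if the tray is tipped by more than 0.4 rad (angle between tray_handle's own z axis and vertical above 0.4 rad).
It fails at once if the ball falls onto the table (height (world z) of ball_center below 0.016 m).
It fails at once if a bystander is pushed by more than 25 mm (distance of any of bearing, screwpot, jar, wrench, mouse, tape, gauge_block from where it was at the start of the episode above 0.025 m).
It also fails if it takes over 72 s, if anything falls off the work surface, if the arm or the gripper's body presses on something with over 40 N, if the wrist force passes 120 N, or if a joint passes its speed limit or range.

## Working session

There is one attempt and no reset: what is moved stays moved. The work goes in short steps, Python scripts to look and compute and a tool call to move; the robot and the scene stay as the last step left them, time stands still between calls to the robot, and variables do not carry over. Pictures are saved under pics/ and viewed, at most 10 in all, crops included, and the job is handed in when it is done.

Besides the shell and the picture viewer there is one more tool, called after "Request:" by a JSON object that holds its "op" and its "data", one argument or row to a line. apply_moves: Moves the arm, as the interface text tells. Its arguments: {"type":"object","properties":{"moves":{"type":"array"},"claw":{"type":"number"},"squeeze":{"type":"number"}},"required":["moves"]}

```bash
mkdir -p pics; cat > h.py <<'E'
import numpy as np, cv2
from rig import ctrl, eyes
def snap(n,f):
    m=eyes.camera_model(n); im=eyes.capture(n); cv2.imwrite(f'pics/{f}.png',im); np.savez(f'pics/{f}.npz',**{k:np.array(v) for k,v in m.items()}); return im,m
def load(f): 
    d=np.load(f'pics/{f}.npz'); return {k:d[k] for k in d}
def ray(m,px):
    K=np.array([[m['fx'],0,m['cx']],[0,m['fy'],m['cy']],[0,0,1.]],float)
    u=cv2.undistortPoints(np.array([[px]],float),K,np.array(m['dist_coeffs'],float))[0,0]
    T=np.array(m['cam_to_world']); return T[:3,3],T[:3,:3]@np.array([u[0],u[1],1])
def at(m,px,z):
    o,d=ray(m,px); return (o+d*(z-o[2])/d[2]).round(4)
def proj(m,P):
    K=np.array([[m['fx'],0,m['cx']],[0,m['fy'],m['cy']],[0,0,1.]],float)
    T=np.linalg.inv(np.array(m['cam_to_world']))
    return cv2.projectPoints(np.array(P,float).reshape(-1,1,3),cv2.Rodrigues(T[:3,:3])[0],T[:3,3],K,np.array(m['dist_coeffs'],float))[0][:,0].round(1)
E
python3 - <<'E'
from h import *
a,_=snap('top','top0'); b,m=snap('side','side0'); snap('wrist','wrist0')
print(ctrl.get_state())
for n in('top','side','wrist'):print(n,np.round(eyes.camera_model(n)['cam_to_world'],3).tolist(),eyes.camera_model(n)['fx'])
cv2.imwrite('pics/top0b.png',cv2.resize(a,(800,600),interpolation=cv2.INTER_CUBIC))
E
```

```text
{'t': 0.15, 'q': array([-1.23980889,  0.62913832,  0.03848516,  1.51813312, -0.02698509,
        0.99631645, -0.01999149]), 'joint_vel': array([-0.00083946, -0.00330122, -0.0004231 , -0.00346882,  0.00088538,
       -0.00106478, -0.00013427]), 'joint_torque': array([ 7.10203731e-04, -5.63796902e+01,  1.22726887e+00, -1.93653846e+01,
        1.11100826e-02,  7.39135779e-03, -4.98005051e-06]), 'eef_pos': array([0.25100625, 0.5990613 , 0.23059966]), 'tool_rot': array([-3.14011686e+00,  4.15597871e-05,  2.74479225e+00]), 'ft_force': array([-1.13639402,  0.19048687,  0.19003068]), 'torque': array([-0.0077348 ,  0.02497179, -0.02611205]), 'gripper_force': 0.0, 'opening': 0.08532428537028056}
top [[0.009, -0.976, 0.217, 0.132], [-1.0, -0.009, -0.001, 0.029], [0.003, -0.217, -0.976, 1.356], [0.0, 0.0, 0.0, 1.0]] 530.8824341517825
side [[0.833, -0.426, 0.353, 0.107], [-0.554, -0.655, 0.515, -0.423], [0.012, -0.624, -0.781, 0.775], [0.0, 0.0, 0.0, 1.0]] 399.79841034510355
wrist [[0.386, 0.878, 0.283, 0.179], [0.922, -0.367, -0.12, 0.631], [-0.001, 0.308, -0.952, 0.373], [0.0, 0.0, 0.0, 1.0]] 360.04168626378794
```

View pics/top0b.png

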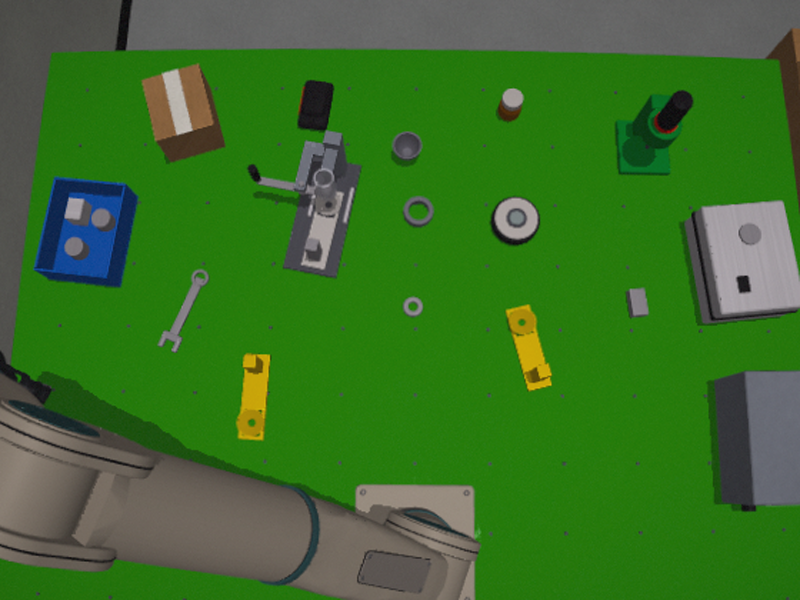

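View pics/side0.png

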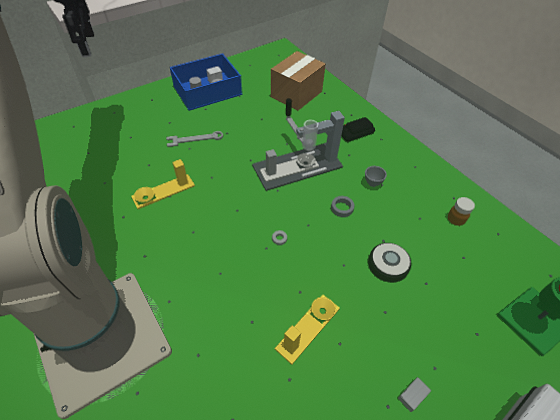

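The top view shows the feeder with its tube at about (323,178), white tray with grey steel post (313,245), and black lever knob (254,173). The puck with the white ring and lens is at (516,218). The lookalikes are two yellow trays at (255,395) and (528,345), which are excluded by colour. The tray under the feeder, with the grey post, is the one that fits. I'll confirm that in an enlarged crop.

```bash
python3 - <<'E'
from h import *
a=cv2.imread('pics/top0.png'); b=cv2.imread('pics/side0.png')
c1=cv2.resize(a[85:200,165:265],None,fx=4.0,fy=4.0,interpolation=cv2.INTER_CUBIC)  # 400x460
c2=cv2.resize(b[90:205,245:345],None,fx=4.0,fy=4.0,interpolation=cv2.INTER_CUBIC)
cv2.imwrite('pics/c.png',np.hstack([c1,c2]))
E
```

```text
(no output)
```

View pics/c.png

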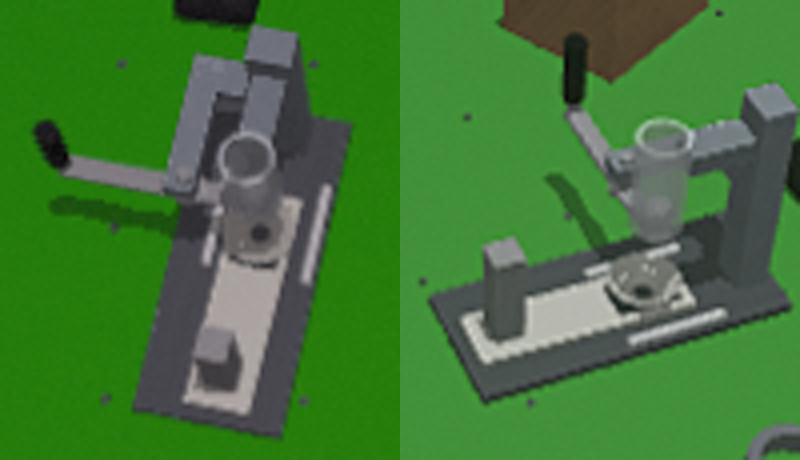

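The crop confirms it: a grey square post on a white tray under the clear tube, with the black knob on a lever. In the top crop the post top is at (216,344), the knob top at (47,130) and the tube rim at (247,157). In the side crop they are at (504,252), (575,37) and (665,137).

```bash
python3 - <<'E'
from h import *
T=load('top0');S=load('side0')
ct=lambda x,y:(x/4+165,y/4+85)
cs=lambda x,y:((x-400)/4+245,y/4+90)
for n,z,a,b in [('tube',.146,ct(247,157),cs(665,137)),('post',.084,ct(216,344),cs(504,252)),('knobtop',.128,ct(47,130),cs(575,37)),('knobbot',.08,ct(60,162),cs(573,103)),('lens',.03,(361.2,152.6),(391,257)),
 ('plateFL',.008,ct(135,408),cs(430,298)),('plateFR',.008,ct(282,436),cs(487,402)),('plateBR',.008,ct(352,125),cs(790,305)),
 ('trayFL',.014,ct(184,402),cs(462,317)),('trayFR',.014,ct(248,412),cs(487,361)),('trayBR',.014,ct(302,200),cs(693,302))]:
    print(n,at(T,a,z),at(S,b,z))
E
```

```text
tube [0.6131 0.157  0.146 ] [0.6147 0.1599 0.146 ]
post [0.513  0.1789 0.084 ] [0.5142 0.1837 0.084 ]
knobtop [0.6376 0.284  0.128 ] [0.6404 0.2902 0.128 ]
knobbot [0.6354 0.2843 0.08  ] [0.6366 0.2837 0.08  ]
lens [ 0.5835 -0.1871  0.03  ] [ 0.5854 -0.1836  0.03  ]
plateFL [0.4915 0.2398 0.008 ] [0.4926 0.2403 0.008 ]
plateFR [0.4734 0.1423 0.008 ] [0.474  0.1415 0.008 ]
plateBR [0.6918 0.1009 0.008 ] [0.692  0.1031 0.008 ]
trayFL [0.4943 0.2068 0.014 ] [0.498  0.2086 0.014 ]
trayFR [0.4878 0.1645 0.014 ] [0.4904 0.1666 0.014 ]
trayBR [0.6351 0.133  0.014 ] [0.6348 0.1365 0.014 ]
```

Request:
{"op": "apply_moves", "data": {
  "moves": [35,-28,0,0,0,-0.1,70,-57,0,0,0,-0.2,105,-86,0,0,0,-0.3,140,-114,0,0,0,-0.4,175,-142,0,0,0,-0.5,210,-171,0,0,0,-0.6,245,-199,0,0,0,-0.7,280,-228,0,0,0,-0.8,315,-256,0,0,0,-0.9,350,-285,0,0,0,-1.0,386,-314,0,0,0,-1.06,386,-314,0,0,0,-1.06],
  "claw": 36
}}

```text
t: 1.35
eef_pos: [0.6428, 0.2766, 0.2309]
tool_rot: [3.138, 0.007, 1.673]
ft_force: [0.6, 0.2, -0.1]
opening: 0.0362
gripper_force: 0.0
```

```bash
python3 - <<'E'
from h import *
a,_=snap('wrist','w1'); s=ctrl.get_state()
print(s['t'],s['eef_pos'],s['tool_rot'],s['opening'],s['ft_force'],s['q'])
m=load('w1')
for p in [(.637,.2855,.128),(.637,.2855,.08),(.614,.1585,.146),(.513,.181,.084)]: print(proj(m,p))
E
```

```text
1.4 [0.63983735 0.28058133 0.23066441] [3.14087695 0.00327555 1.67795835] 0.0356218557459871 [-0.45817142  0.97613003  0.09556115] [-0.62495361  0.72441498  0.32204981  1.3682626  -0.2354365   1.08682391
 -0.16172699]
[[269.  188.8]]
[[270.  172.8]]
[[223.7 348.6]]
[[124.2 271.6]]
```

View pics/w1.png

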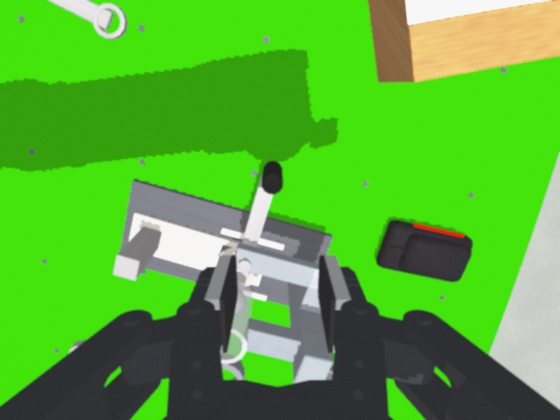

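The wrist view shows the knob top at (272,187), within 3 px of the prediction. The tray post top is at (127,266), and the area round the knob is free.

```bash
python3 - <<'E'
from h import *
m=load('w1'); print(at(m,(272,187),.128), at(m,(272,170),.08), at(m,(127,266),.084))
piv=np.array([.622,.2027]); f=-.187
c0=np.array([.637,.2855])
for th in [0,.15,.3,.45,.6,.75,.9,.97]:
    k=piv+.085*np.array([-np.sin(f+th),np.cos(f+th)])
    yd=f+max(th,.3); t=k-.010*np.array([np.cos(yd),np.sin(yd)])
    print(th,k.round(3),((t-c0)*1000).round(0),round(max(th,.3)-.3,2))
E
```

```text
[0.639 0.287 0.128] [0.6384 0.2881 0.08  ] [0.5158 0.1871 0.084 ]
0 [0.638 0.286] [-9. -0.] 0.0
0.15 [0.625 0.288] [-22.   1.] 0.0
0.3 [0.612 0.287] [-35.   1.] 0.0
0.45 [0.6   0.285] [-47.  -3.] 0.15
0.6 [0.588 0.281] [-58.  -9.] 0.3
0.75 [0.577 0.275] [-69. -16.] 0.45
0.9 [0.566 0.267] [-78. -25.] 0.6
0.97 [0.562 0.263] [-82. -30.] 0.67
```

Request:
{"op": "apply_moves", "data": {
  "moves": [0,0,-30,0,0,0,0,0,-60,0,0,0,0,0,-85,0,0,0,0,0,-110,0,0,0,0,0,-125,0,0,0,0,0,-137,0,0,0,0,0,-137,0,0,0,0,0,-137,0,0,0]
}}

```text
t: 2.2
eef_pos: [0.6376, 0.2859, 0.095]
tool_rot: [3.141, -0.0, 1.685]
ft_force: [1.0, -0.1, 0.9]
opening: 0.0364
gripper_force: 0.0
```

Swing the lever along its arc to the stop.

Request:
{"op": "apply_moves", "data": {
  "moves": [-9,0,0,0,0,0,-15,0,0,0,0,0,-22,1,0,0,0,0,-29,1,0,0,0,0,-35,1,0,0,0,0,-41,-1,0,0,0,0.07,-47,-3,0,0,0,0.15,-53,-6,0,0,0,0.22,-58,-9,0,0,0,0.3,-64,-13,0,0,0,0.37,-69,-16,0,0,0,0.45,-69,-16,0,0,0,0.45]
}}

```text
t: 3.4
eef_pos: [0.5681, 0.27, 0.0949]
tool_rot: [3.14, -0.001, 2.135]
ft_force: [4.3, 3.3, 0.4]
opening: 0.0361
gripper_force: 2.4
```

Request:
{"op": "apply_moves", "data": {
  "moves": [-5,-5,0,0,0,0.08,-9,-9,0,0,0,0.15,-12,-12,0,0,0,0.18,-14,-15,0,0,0,0.2,-14,-15,0,0,0,0.2,-14,-15,0,0,0,0.2]
}}

```text
t: 4.0
eef_pos: [0.5597, 0.2606, 0.095]
tool_rot: [3.126, 0.002, 2.335]
ft_force: [15.0, 14.0, -10.2]
opening: 0.036
gripper_force: 9.5
```

About 20 N and a blocked pose matching 0.9 rad mean the lever is at its stop. I'll return it along the arc.

Request:
{"op": "apply_moves", "data": {
  "moves": [5,6,0,0,0,-0.05,10,11,0,0,0,-0.12,14,15,0,0,0,-0.2,20,19,0,0,0,-0.28,25,22,0,0,0,-0.35,30,25,0,0,0,-0.43,36,28,0,0,0,-0.5,42,30,0,0,0,-0.58,48,32,0,0,0,-0.65,54,32,0,0,0,-0.65,61,32,0,0,0,-0.65,68,31,0,0,0,-0.65]
}}

```text
t: 5.2
eef_pos: [0.6223, 0.2848, 0.0941]
tool_rot: [-3.141, 0.001, 1.685]
ft_force: [1.6, 0.1, 1.1]
opening: 0.0362
gripper_force: 0.7
```

Request:
{"op": "apply_moves", "data": {
  "moves": [6,0,0,0,0,0,11,0,0,0,0,0,16,0,0,0,0,0,17,0,0,0,0,0,17,0,0,0,0,0,17,0,0,0,0,0,17,0,0,0,0,0]
}}

```text
t: 5.9
eef_pos: [0.6388, 0.2857, 0.0943]
tool_rot: [-3.141, -0.0, 1.685]
ft_force: [-1.0, 0.0, 0.1]
opening: 0.0362
gripper_force: 0.0
```

```bash
python3 - <<'E'
from h import *
a,_=snap('wrist','w2'); b,_=snap('side','s2'); t,_=snap('top','t2'); s=ctrl.get_state(); print(s['t'],s['eef_pos'],s['tool_rot'],s['ft_force'],s['gripper_force'])
c1=cv2.resize(t[85:200,165:265],None,fx=4.0,fy=4.0,interpolation=cv2.INTER_CUBIC)
c2=cv2.resize(b[90:205,245:345],None,fx=4.0,fy=4.0,interpolation=cv2.INTER_CUBIC)
cv2.imwrite('pics/c2.png',np.hstack([c1,c2]))
E
```

```text
6.05 [0.63899632 0.28566298 0.09435877] [-3.14149148e+00 -1.16154903e-04  1.68498104e+00] [ 0.27948869 -0.24536934  0.26229253] 0.0
```

View pics/c2.png

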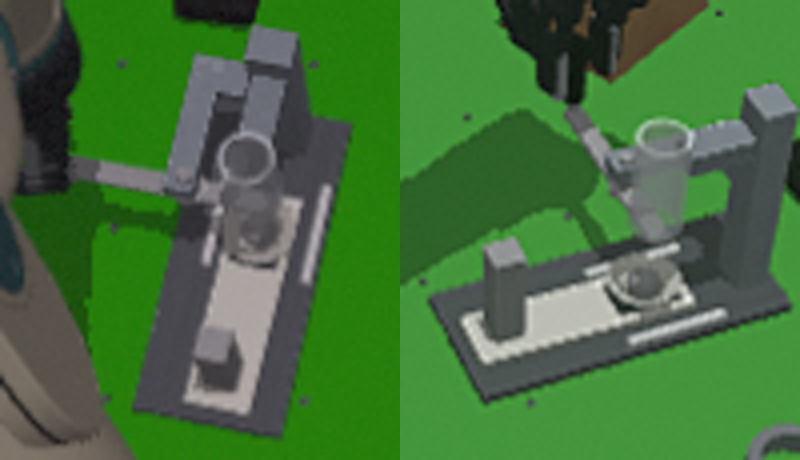

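The ball now lies in the tray's dish (side crop (648,285)), the tube is empty and the lever is back at rest. I'll lift off the knob and go above the post.

Request:
{"op": "apply_moves", "data": {
  "moves": [0,0,25,0,0,0,0,0,55,0,0,0,0,0,85,0,0,0,-20,-17,106,0,0,-0.05,-45,-37,106,0,0,-0.12,-70,-58,106,0,0,-0.18,-95,-78,106,0,0,-0.24,-112,-92,106,0,0,-0.28,-125,-103,106,0,0,-0.3,-125,-103,106,0,0,-0.3,-125,-103,106,0,0,-0.3,-125,-103,106,0,0,-0.3]
}}

```text
t: 7.25
eef_pos: [0.5151, 0.1835, 0.2004]
tool_rot: [3.141, -0.001, 1.386]
ft_force: [-0.1, 0.5, -0.4]
opening: 0.0362
gripper_force: 0.0
```

```bash
python3 - <<'E'
from h import *
a,m=snap('wrist','w3'); s=ctrl.get_state(); print(s['t'],s['eef_pos'],s['tool_rot'],s['ft_force'])
for p in [(.514,.183,.084),(.514,.183,.014)]: print(proj(m,p))
E
```

```text
7.3 [0.515072   0.18339775 0.20032006] [ 3.14072413e+00 -6.26565644e-04  1.38595917e+00] [0.08512443 0.41974154 0.55604816]
[[275.1 198.1]]
[[275.4 176.1]]
```

View pics/w3.png

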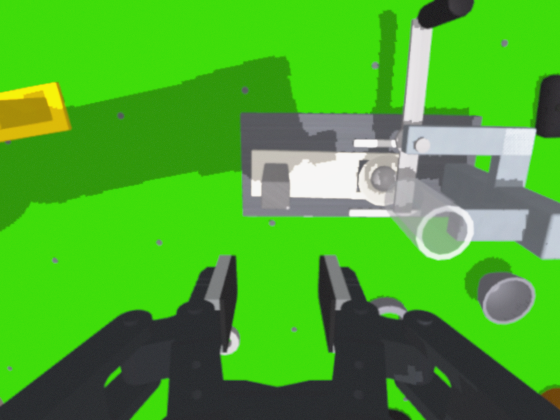

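The post top is at (275,199), matching the prediction (275,198), and the ball is in the dish at (382,178). I'll open, descend and grip.

Request:
{"op": "apply_moves", "data": {
  "moves": [0,0,0,0,0,0,0,0,0,0,0,0,-1,0,-35,0,0,0,-1,0,-70,0,0,0,-1,0,-100,0,0,0,-1,0,-125,0,0,0,-1,0,-145,0,0,0,-1,0,-158,0,0,0,-1,0,-166,0,0,0,-1,0,-166,0,0,0,-1,0,-166,0,0,0],
  "claw": 56
}}

```text
t: 8.4
eef_pos: [0.5137, 0.1826, 0.0349]
tool_rot: [3.141, -0.001, 1.385]
ft_force: [0.3, 0.6, 0.8]
opening: 0.0558
gripper_force: 0.0
```

Request:
{"op": "apply_moves", "data": {
  "moves": [0,0,0,0,0,0,0,0,0,0,0,0,0,0,0,0,0,0,0,0,0,0,0,0,0,0,0,0,0,0,0,0,0,0,0,0,0,0,0,0,0,0,0,0,0,0,0,0],
  "claw": 30,
  "squeeze": 60
}}

```text
t: 9.2
eef_pos: [0.5131, 0.1825, 0.0343]
tool_rot: [-3.142, 0.0, 1.385]
ft_force: [0.6, 0.0, 0.3]
opening: 0.0303
gripper_force: 0.0
```

Request:
{"op": "apply_moves", "data": {
  "moves": [0,0,0,0,0,0,0,0,0,0,0,0,0,0,0,0,0,0,0,0,0,0,0,0,0,0,0,0,0,0,0,0,0,0,0,0,0,0,0,0,0,0,0,0,0,0,0,0],
  "claw": 10,
  "squeeze": 60
}}

```text
t: 10.0
eef_pos: [0.5134, 0.1825, 0.0344]
tool_rot: [3.141, -0.0, 1.385]
ft_force: [0.4, -0.2, 3.8]
opening: 0.0216
gripper_force: 59.1
```

Gripped. I'll lift slightly and draw the tray out along the feeder's -x.

Request:
{"op": "apply_moves", "data": {
  "moves": [0,0,2,0,0,0,0,0,5,0,0,0,-2,0,6,0,0,0,-6,1,6,0,0,0,-12,2,6,0,0,0,-20,4,6,0,0,0,-28,5,6,0,0,0,-36,7,6,0,0,0,-44,8,6,0,0,0,-51,10,6,0,0,0,-56,11,6,0,0,0,-60,11,6,0,0,0]
}}

```text
t: 11.2
eef_pos: [0.4528, 0.1938, 0.0404]
tool_rot: [3.141, -0.0, 1.385]
ft_force: [0.8, 0.1, -3.1]
opening: 0.0214
gripper_force: 58.8
```

Request:
{"op": "apply_moves", "data": {
  "moves": [-4,1,0,0,0,0,-9,2,0,0,0,0,-15,3,0,0,0,0,-19,4,1,0,0,0,-22,4,4,0,0,0,-23,4,10,0,0,0,-23,4,18,0,0,0,-23,4,28,0,0,0,-23,4,38,0,0,0,-23,4,48,0,0,0,-23,4,56,0,0,0,-23,4,60,0,0,0]
}}

```text
t: 12.4
eef_pos: [0.4306, 0.1977, 0.1014]
tool_rot: [3.14, -0.001, 1.385]
ft_force: [-0.3, -0.2, -2.3]
opening: 0.0215
gripper_force: 58.8
```

```bash
python3 - <<'E'
from h import *
b,_=snap('side','s4'); w,_=snap('wrist','w4'); s=ctrl.get_state(); print(s['t'],s['eef_pos'],s['tool_rot'],s['ft_force'],s['torque'],s['gripper_force'])
c1=cv2.resize(b[80:220,200:340],(420,420),interpolation=cv2.INTER_CUBIC)
c2=cv2.resize(w,(380,285))
c=np.zeros((420,800,3),np.uint8);c[:,:420]=c1;c[:285,420:]=c2
cv2.imwrite('pics/c4.png',c)
E
```

```text
12.5 [0.43051465 0.19776698 0.10095395] [ 3.14059892e+00 -7.81108316e-04  1.38500811e+00] [-0.44571253  0.81522722 -3.67251568] [0.03601978 0.05891512 0.0158363 ] 58.80201816558838
```

View pics/c4.png

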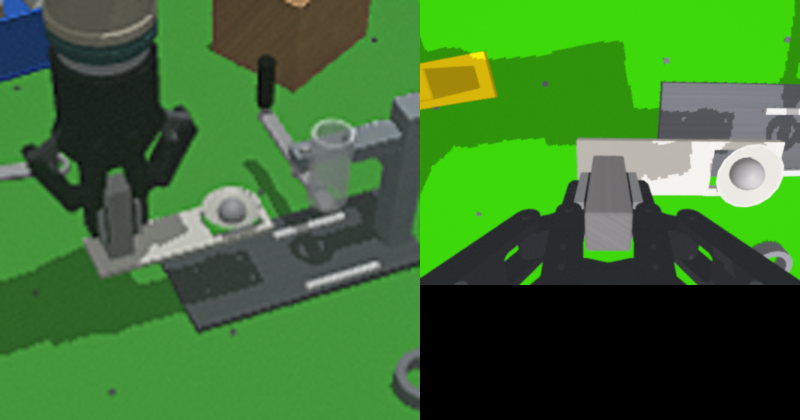

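The tray is held level with the ball in its dish (side crop (233,208)) and clear of the feeder. I'll carry it to the lens, estimated at (0.585,-0.185).

Request:
{"op": "apply_moves", "data": {
  "moves": [0,-2,3,0,0,0,1,-7,8,0,0,0,2,-15,14,0,0,0,4,-26,20,0,0,0,6,-40,26,0,0,0,9,-56,32,0,0,0,11,-74,37,0,0,0,14,-93,41,0,0,0,17,-113,43,0,0,0,20,-133,43,0,0,0,23,-153,43,0,0,0,26,-173,43,0,0,0]
}}

```text
t: 13.7
eef_pos: [0.4561, 0.0223, 0.1438]
tool_rot: [3.141, 0.0, 1.383]
ft_force: [0.5, -0.4, -2.0]
opening: 0.0211
gripper_force: 58.8
```

Request:
{"op": "apply_moves", "data": {
  "moves": [3,-20,0,0,0,0,6,-40,0,0,0,0,9,-60,0,0,0,0,12,-80,0,0,0,0,15,-100,0,0,0,0,18,-119,0,0,0,0,21,-137,0,0,0,0,23,-153,0,0,0,0,25,-167,0,0,0,0,27,-178,0,0,0,0,29,-186,0,0,0,0,30,-191,0,0,0,0]
}}

```text
t: 14.9
eef_pos: [0.4863, -0.1672, 0.1434]
tool_rot: [3.141, 0.0, 1.384]
ft_force: [0.7, -0.0, -3.1]
opening: 0.0214
gripper_force: 58.8
```

Request:
{"op": "apply_moves", "data": {
  "moves": [0,0,0,0,0,0,0,0,0,0,0,0,0,0,0,0,0,0,0,0,0,0,0,0,0,0,0,0,0,0,0,0,0,0,0,0,0,0,0,0,0,0]
}}

```text
t: 15.6
eef_pos: [0.4862, -0.1664, 0.1433]
tool_rot: [-3.142, -0.0, 1.385]
ft_force: [-0.5, -0.2, -2.5]
opening: 0.0215
gripper_force: 58.7
```

```bash
python3 - <<'E'
from h import *
b,mb=snap('side','s5'); t,mt=snap('top','t5'); s=ctrl.get_state(); print(s['t'],s['eef_pos'],s['tool_rot'],s['ft_force'],s['gripper_force'],abs(s['joint_vel']).max())
P=[(.5845,-.185,.13),(.5845,-.185,.03)]
print(proj(mb,P),proj(mt,P))
c1=cv2.resize(b[190:310,330:450],(400,400),interpolation=cv2.INTER_CUBIC)
c2=cv2.resize(t[80:200,300:420],(400,400),interpolation=cv2.INTER_CUBIC)
cv2.imwrite('pics/c5.png',np.hstack([c1,c2]))
E
```

```text
15.7 [ 0.48615478 -0.16642954  0.14330014] [-3.14152902e+00 -8.77771748e-05  1.38476944e+00] [-0.58222357  0.15257076 -3.01054578] 58.76747131347656 0.0018915641097464523
[[403.4 230.9]
 [391.1 257.6]] [[366.6 139.1]
 [360.4 152.2]]
```

View pics/c5.png

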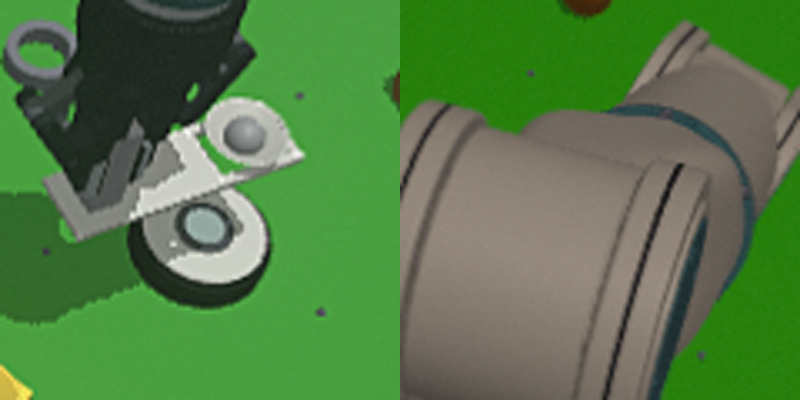

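The ball is seated in the dish at (403,230) in the side view, against (403,231) predicted for 10 cm above the lens. The tray is level and still, so I'm handing in.

```bash
python3 -c "
from rig import ctrl
print(ctrl.close_job())"
```

```text
the job is handed in; nothing more can be done
None
```

The job is handed in, with no verdict returned: the lever was swung to its stop and returned, the ball dropped into the tray's pocket, and the tray is held still and level with the ball about 10 cm above the lens (last side view within about 1 px of the target).

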